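Press the signal meter into its service-case insert

TASK

Pack the orange T-shaped signal meter away: lay it, screen up, in the T-shaped cutout of the service-case insert and press it fully home until it sits on the cutout's floor, then let go. Lower it in rather than dropping it, and leave the yellow multimeter and the remote control where they lie.

Things in the scene. Friction and masses are not known exactly. Their poses are not given: they have to be found in the camera images.
- signal_meter: Orange T-shaped signal meter, 46 mm thick, 0.32 kg, lying screen up. Origin: centre of underside, mid-length, near centre of mass; x along its 150 mm length, z up. Grip 44 mm wide (y), x -75 to +25 mm; head with pale screen 84 mm wide, x +25 to +75 mm. Take it across the grip near x = 0. Home, its top is 22 mm above the insert: press it down while held high, or push on its top.
- cutout (a point): Floor centre of the T cutout in the dark insert of a fixed blue case, 14 mm above the bench; x to its head end, z up. The meter's origin and axes belong here. 24 mm deep (rim 26), 3 mm clear all round, mouth bevelled 8 mm. Sprung clips stop a laid-in meter 5 to 10 mm proud; a push of 10-20 N seats it. Case spans x +-107, y -77 to +202 mm from here; its rectangular cutout stays empty.
- multimeter: Bystander: yellow rectangular multimeter with a round dial, 140 x 70 x 34 mm, loose on the bench. Origin: centre of its underside, x along its length. Leave it.
- remote: Bystander: dark remote control with grey keys, 175 x 46 x 20 mm, loose on the bench. Origin: centre of its underside, x along its length. Leave it.
There are look-alikes about, which are no part of the job. What is meant by the signal_meter is not blue or pink, and is the larger of those in its own colour.

How it is judged:
At the end, for the whole second after the job is handed in: The signal meter lies at rest, screen up, in the T-shaped cutout with its underside within 4 mm of the cutout's floor, its origin within 10 mm of the cutout's centre, aligned within 10 degrees and tilted less than 6 degrees; the multimeter and remote have not moved by 30 mm or more (z of signal_meter in the frame of cutout below 0.004 m and horizontal distance between signal_meter and cutout below 0.01 m and angle between the x axis of signal_meter and the x axis of cutout, either way round below 0.17 rad and angle between signal_meter's own z axis and vertical below 0.1 rad and linear speed of signal_meter below 0.02 m/s); the robot touches nothing.
It fails at once if the multimeter is moved by 30 mm or more (distance of multimeter from where it was at the start of the episode above 0.03 m).
It fails at once if the remote control is moved by 30 mm or more (distance of remote from where it was at the start of the episode above 0.03 m).
It fails at once if the signal meter is dropped or slammed into the cutout (faster than 0.6 m/s within 40 mm above its floor) (horizontal distance between signal_meter and cutout below 0.06 m and z of signal_meter in the frame of cutout below 0.04 m and linear speed of signal_meter above 0.6 m/s).
It also fails if it takes over 32 s, if anything falls off the work surface, if the arm or the gripper's body presses on something with over 40 N, if the wrist force passes 120 N, or if a joint passes its speed limit or range.

ROBOT

A 6-joint arm with a two-finger parallel gripper is mounted at the origin on the work surface. World frame = base frame: x ahead of the robot, y to its left, z up, the work surface at z = 0. Lengths are in m, angles in rad, forces in N, time in s.
With the tool pointing down it reaches from about 0.375 to 0.9 m from the base axis. Payload 3.1 kg.
Tool frame: the origin (TCP) lies at the very end of the fingers, on their centre line; the grasp point (between the pads) lies 19 mm behind it; z points along the fingers, x is the direction in which the jaws open and shut, and the axes are right-handed (so a half turn about z gives the same grasp; the last joint's range is limited). The gripper opens to 87 mm and grips with 3 to 60 N. Pads are 19 mm wide; open, the fingers measure 117 mm over their backs; the gripper's body (75 mm by 190 mm) begins 51 mm behind the grasp point.
Start: joints at [-1.448, 0.527, 1.433, -0, 1.181, -0.178], TCP at [0.185, -0.597, 0.223] pointing down, gripper open.
Joint ranges: [-3.08, 3.08], [-0.75, 2.2], [0.22, 2.44], [-1.43, 4.57], [0, 2.65], [-2.85, 2.85]. Speed limits (rad/s): [2.79, 2.79, 3.14, 3.14, 3.14, 3.14].

INTERFACE

Orientations are given as a unit quaternion [x, y, z, w].
In Python, from rig import robot gives the robot as it stands. The module is installed in compiled form; this text tells all that it offers.
- The arm moves only by the shell command python3 -m creep 'ROWS' [OPENING] [FORCE]. ROWS is a JSON object of lists of equal length, an entry for each row: "dp": the shift along the tool's x, y, z in cm, a list of three; "turn": the turn, a rotation vector about the tool's x, y, z in degrees, a list of three. In form: {"dp": [[x, y, z], ...], "turn": [[wx, wy, wz], ...]}. A call has 1 to 20 rows; each row shifts and turns the commanded pose from where the row before left it, along the tool's axes as they then stand; what a row does not reach is not made up. A row lasts 1/10 s, in which the tool goes at most 50 mm and 8.59 degrees, less where a joint would pass 70% of its speed; a pose out of reach is approached as far as the arm can. A call is refused whole if a number of a shift passes 5 or a number of a turn 8.59, either way. A call with a gripper value outside its range is refused whole. OPENING is the gripper command: -1 is fully open, 1 is shut, values between are in proportion, set as the call begins (- or left out, the last holds). The fingers move at their own pace and stop on an object; FORCE is the grip in N (left out, the last holds). Time passes only in rows, so rows that do not move let the fingers close. It gives the time, the measured TCP pose, the force and the opening at its end, in the units of the state.
- robot.get_obs(): the state, without advancing time (a new reading comes with each control period).
- robot.camera(name): name is "side" or "top"; returns the picture (384x512x3 uint8, red, green, blue); there is no depth.
- robot.calibration(name): a dict with "fx", "fy", "cx", "cy" (pixels), "rvec" (rotation vector, rad) and "tvec" (3), from world to camera coordinates, as OpenCV has them. Camera axes: x right, y down, z forward; pixel columns grow to the right and rows downward; lengths in m; the calibration is good to about 2 mm. A picture is of the moment at which its call begins. calibration takes no time and is no camera call.
- robot.hand_in(): hands the job in, once; it reports no verdict.
Trained networks look in the newest picture that a camera, given by its name, has taken for a name from the list of things; names that differ only in an ending like _2 or _b are one class to them, and where a whole thing is asked for, a point or a joint stands for the part that bears it (a point fixed in the world has none). Each returns a list of dicts, best first, with "confidence" (0 to 1); they miss things now and then, are a little off and sometimes report something else, mostly with a low value. They report only what shows in the picture. A call takes as long as a camera call. They do not tell look-alikes from the thing itself.
- robot.masks_of(name, camera): "pixels" (384x512 bool, what is visible of it).
- robot.tip_of(name, camera): "point" ([x, y, z] in m, in the coordinates of the camera as it stood for that picture, good to about 4 mm: a listed point, or the origin of a listed thing).
The state is a dict: "time": time; "q": joint angles; "joint_velocities": joint speeds; "joint_torque": joint torques, N m; "position": TCP position; "tool_rot": TCP orientation; "ft_force": force on the tool from outside, world axes, zero at the start; "moment": the same for the moment, N m; "grip_width": finger opening in m.
Only numpy, scipy, OpenCV 4.12 (cv2) and the standard library are available. Lean on these libraries where they do the work, as an engineer would, in place of code of your own. Each camera call takes 0.05 s, during which the arm holds its last target.

## Working session

There is one attempt and no reset: what is moved stays moved. The work goes in short steps, Python scripts to look and compute and a shell command to move; the robot and the scene stay as the last step left them, time stands still between calls to the robot, and variables do not carry over. Pictures are saved under pics/ and viewed, and the job is handed in when it is done.

```bash
mkdir -p pics; ls
python3 - <<'E'
from rig import robot
import cv2,numpy as np
o=robot.get_obs(); print({k:np.round(v,3) for k,v in o.items()})
for c in ("top","side"):
    im=robot.camera(c); cv2.imwrite(f"pics/{c}0.png",im[:,:,::-1])
    k=robot.calibration(c); print(c,k)
    R=cv2.Rodrigues(np.array(k["rvec"]))[0];t=np.array(k["tvec"])
    for n in ("signal_meter","cutout","multimeter","remote"):
        for d in robot.tip_of(n,c):
            p=np.array(d["point"]);w=R.T@(p-t)
            print(n,round(d["confidence"],2),np.round(w,3),[round(k["fx"]*p[0]/p[2]+k["cx"]),round(k["fy"]*p[1]/p[2]+k["cy"])])
E
```

```text
pics
{'time': np.float64(0.0), 'q': array([-1.448,  0.528,  1.434, -0.   ,  1.181, -0.179]), 'joint_velocities': array([ 0.001, -0.   , -0.001, -0.   ,  0.001, -0.002]), 'joint_torque': array([-1.0000e-03, -4.4004e+01, -1.7659e+01,  6.3000e-02,  5.8000e-02,
       -0.0000e+00]), 'position': array([ 0.185, -0.596,  0.222]), 'tool_rot': array([ 0.805, -0.593, -0.001, -0.001]), 'ft_force': array([ 1.349, -0.222,  0.07 ]), 'moment': array([-0.039,  0.014, -0.039]), 'grip_width': np.float64(0.087)}
top {'fx': 350.6885143600965, 'fy': 350.6885143600965, 'cx': 257.1015658073266, 'cy': 192.7525689354247, 'rvec': array([ 2.18406777, -2.18547604,  0.02318667]), 'tvec': array([-0.1320948 ,  0.49453197,  0.93430011])}
signal_meter 0.82 [ 0.277 -0.388 -0.002] [353, 274]
signal_meter 0.67 [ 0.362 -0.203 -0.002] [283, 242]
signal_meter 0.6 [ 0.543 -0.152  0.002] [265, 175]
signal_meter 0.57 [ 0.747  0.058 -0.   ] [188, 102]
cutout 0.61 [0.473 0.116 0.018] [164, 201]
multimeter 0.61 [ 0.526 -0.281  0.001] [312, 181]
remote 0.67 [ 0.496 -0.422 -0.002] [364, 192]
side {'fx': 492.53795281079107, 'fy': 492.53795281079107, 'cx': 251.8517509760391, 'cy': 182.04656773987324, 'rvec': array([ 0.36113453, -2.8549805 ,  1.0782994 ]), 'tvec': array([0.47147694, 0.26417646, 1.18004398])}
signal_meter 0.93 [ 0.364 -0.202  0.001] [312, 199]
signal_meter 0.79 [ 0.277 -0.393  0.002] [352, 156]
signal_meter 0.61 [ 0.542 -0.151  0.002] [245, 199]
cutout 0.58 [0.476 0.107 0.013] [245, 283]
multimeter 0.98 [ 0.522 -0.283 -0.004] [263, 168]
remote 0.97 [ 0.496 -0.421 -0.007] [281, 139]
```

View pics/top0.png

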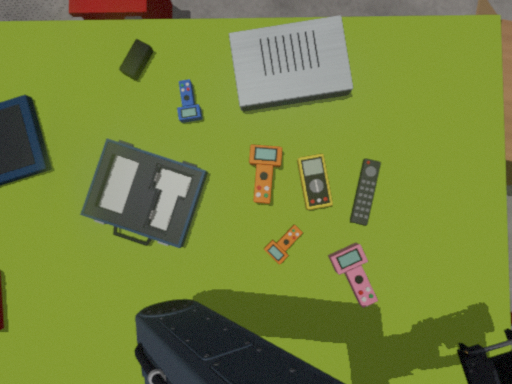

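View pics/side0.png

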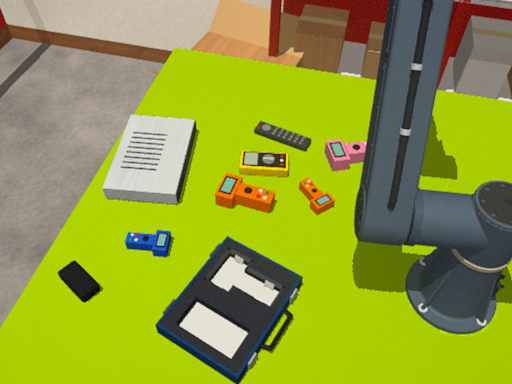

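Run:
```python
from rig import robot
import cv2,numpy as np
im=cv2.imread("pics/top0.png"); s=cv2.imread("pics/side0.png")
a=cv2.resize(im[130:270,230:330],(400,560),interpolation=cv2.INTER_CUBIC)
b=cv2.resize(im[135:250,80:210],None,fx=3,fy=3,interpolation=cv2.INTER_CUBIC)
c=np.zeros((560,790,3),np.uint8);c[:,:400]=a;c[:345,400:790]=b
cv2.imwrite("pics/crop1.png",c)
cv2.imwrite("pics/crop2.png",cv2.resize(s[160:384,150:350],None,fx=2.6,fy=2.6,interpolation=cv2.INTER_CUBIC))
for cam in("top","side"):
  robot.camera(cam)
  for n in("signal_meter","cutout"):
    for i,d in enumerate(robot.masks_of(n,cam)):
        m=d["pixels"];ys,xs=np.nonzero(m);print(cam,n,d["confidence"],m.sum(),xs.mean(),ys.mean(),cv2.minAreaRect(np.c_[xs,ys].astype(np.float32)))
        np.save(f"m_{cam}_{n}_{i}.npy",m)
```

```text
top signal_meter 0.97 633 282.5434439178515 244.21011058451816 ((284.5000305175781, 242.50001525878906), (22.62741470336914, 39.59797668457031), 45.0)
top signal_meter 0.8 1308 264.2522935779817 169.29128440366972 ((263.64996337890625, 173.54998779296875), (32.979496002197266, 57.75246810913086), 4.39870548248291)
top signal_meter 0.79 711 188.37271448663853 103.46554149085794 ((187.25003051757812, 100.75), (41.96885299682617, 22.945587158203125), 78.69007110595703)
top signal_meter 0.6 1521 354.60289283366205 271.3892176199868 ((357.0999755859375, 275.1999816894531), (63.05711364746094, 33.98823165893555), 63.43495178222656)
top signal_meter 0.51 1213 365.2621599340478 190.94558944765046 ((365.20001220703125, 191.10000610351562), (18.872953414916992, 65.83839416503906), 12.528807640075684)
top cutout 0.92 8961 144.04887847338466 193.65818547037162 ((142.95001220703125, 195.64999389648438), (107.83366394042969, 92.33850860595703), 18.434947967529297)
side signal_meter 0.94 908 343.57929515418505 154.13546255506608 ((345.7115478515625, 153.55767822265625), (29.613536834716797, 39.6154
[... 229 characters left out ...]
2276657060519 196.61527377521614 ((313.5, 196.00001525878906), (40.305084228515625, 23.33452033996582), 45.0)
side signal_meter 0.7 872 149.44036697247705 242.473623853211 ((147.5, 244.0), (26.0, 45.0), 90.0)
side signal_meter 0.33 765 282.42745098039217 136.17254901960786 ((281.8890075683594, 135.80120849609375), (57.041385650634766, 14.519624710083008), 20.2248592376709)
side cutout 0.92 12071 230.42705658189047 309.1473780134206 ((232.79026794433594, 307.18780517578125), (111.8603744506836, 127.26895904541016), 32.905242919921875)
side cutout 0.25 795 282.5383647798742 136.62389937106917 ((281.7931213378906, 136.01724243164062), (56.82277297973633, 15.784103393554688), 21.801406860351562)
```

View pics/crop1.png

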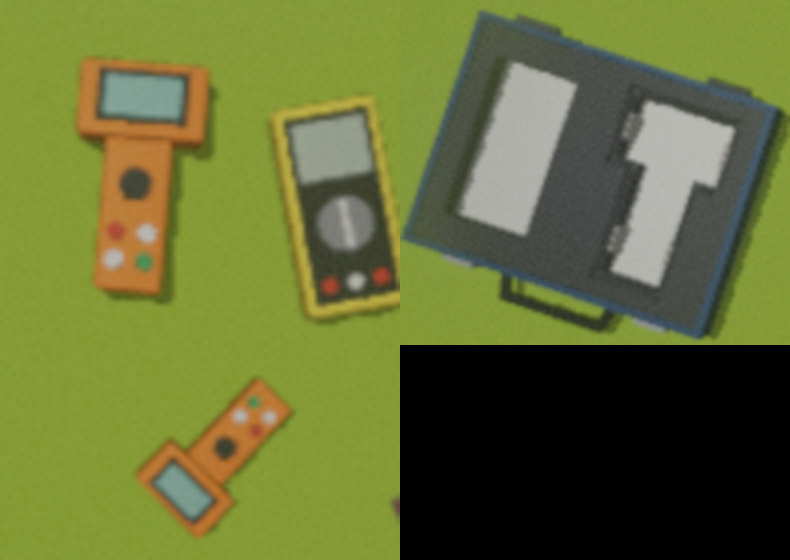

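View pics/crop2.png

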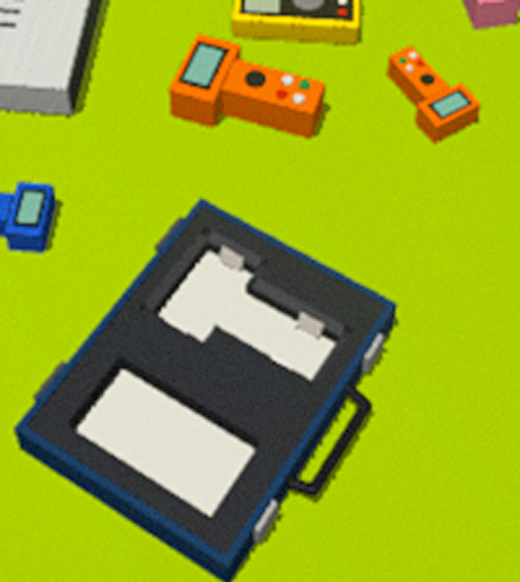

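```bash
cat > fit.py <<'E'
import cv2,numpy as np
from rig import robot
from scipy.optimize import minimize
def proj(P,k):
    return cv2.projectPoints(np.asarray(P,float).reshape(-1,3),np.array(k["rvec"]),np.array(k["tvec"]),np.array([[k["fx"],0,k["cx"]],[0,k["fy"],k["cy"]],[0,0,1.]]),None)[0].reshape(-1,2)
def place(xy,z,p):
    c,s=np.cos(p[2]),np.sin(p[2]);xy=np.asarray(xy,float)
    return np.c_[p[0]+c*xy[:,0]-s*xy[:,1],p[1]+s*xy[:,0]+c*xy[:,1],np.full(len(xy),z)]
def T(e): return [(-.075-e,-.022-e),(.025-e,-.022-e),(.025-e,-.042-e),(.075+e,-.042-e),(.075+e,.042+e),(.025-e,.042+e),(.025-e,.022+e),(-.075-e,.022+e)]
S=4
def fill(pts,hull=False):
    m=np.zeros((384*S,512*S),np.uint8)
    q=np.round(((pts+.5)*S-.5)*16).astype(np.int32)
    if hull: q=cv2.convexHull(q)
    cv2.fillPoly(m,[q],1,shift=4); return m
def small(m): return cv2.resize(m.astype(np.float32),(512,384),interpolation=cv2.INTER_AREA)
def prism(polys,z0,z1,p,k):
    m=0
    for q in polys: m=m|fill(np.r_[proj(place(q,z0,p),k),proj(place(q,z1,p),k)],True)
    return small(m)
G=[(-.075,-.022),(.03,-.022),(.03,.022),(-.075,.022)];H=[(.025,-.042),(.075,-.042),(.075,.042),(.025,.042)]
def meter(p,k,z=0): return prism([G,H],z,z+.046,p,k)
def case(p,k): return prism([[(-.107,-.077),(.107,-.077),(.107,.202),(-.107,.202)]],0,.040,p,k)
def floor(p,k):
    return small(fill(proj(place(T(.003),.014,p),k))&fill(proj(place(T(.003),.030,p),k))&fill(proj(place(T(.011),.038,p),k)))
def fit(f,masks,p0,d=.012):
    def c(p): return sum(1-np.minimum(f(p,k),m).sum()/np.maximum(f(p,k),m).sum() for m,k in masks)
    sim=np.array([p0]+[np.array(p0)+v for v in np.diag([d,d,.12])])
    r=minimize(c,p0,method="Nelder-Mead",options=dict(initial_simplex=sim,xatol=1e-4,fatol=1e-4,maxiter=150))
    return r.x,r.fun
def hsv(im): return cv2.cvtColor(im,cv2.COLOR_RGB2HSV)
def comp(m,uv):
    n,l,st,ce=cv2.connectedComponentsWithStats(m.astype(np.uint8))
    i=1+np.argmin([np.hypot(*(c-np.array(uv))) + (1e3 if s[4]<100 else 0) for c,s in zip(ce[1:],st[1:])])
    return (l==i)
E
python3 - <<'E'
from fit import *
K={c:robot.calibration(c) for c in("top","side")}
im={c:cv2.imread(f"pics/{c}0.png")[:,:,::-1].copy() for c in K}
def filled(m):
    cs=cv2.findContours(m.astype(np.uint8),cv2.RETR_EXTERNAL,cv2.CHAIN_APPROX_NONE)[0]
    o=np.zeros(m.shape,np.uint8);cv2.drawContours(o,cs,-1,1,-1);return o
MM={}
CM={}
FM={}
for c,uv,fv in(("top",(264,169),(170,198)),("side",(242,195),(247,280))):
    h=hsv(im[c]).astype(int)
    m=(h[...,0]<18)&(h[...,1]>140)&(h[...,2]>60)
    MM[c]=filled(comp(m,uv)).astype(np.float32)
    a=np.load(f"m_{c}_cutout_0.npy").astype(np.uint8)
    CM[c]=cv2.morphologyEx(a,cv2.MORPH_OPEN,np.ones((11,11),np.uint8)).astype(np.float32)
    FM[c]=comp((h[...,1]<40)&(h[...,2]>150),fv).astype(np.float32)
    print(c,MM[c].sum(),CM[c].sum(),FM[c].sum())
for nm,f,M,p0 in(("meter",meter,MM,(.543,-.152,0)),("case",case,CM,(.474,.112,-.3)),("floor",floor,FM,(.474,.112,-.3))):
    for cs in(("top","side"),("top",),("side",)):
        p,e=fit(f,[(M[c],K[c]) for c in cs],p0); print(nm,cs,np.round(p,4),round(e/len(cs),3))
        if len(cs)==2:
            for c in K:
                g=(f(p,K[c])>.5).astype(np.uint8); cv2.drawContours(im[c],cv2.findContours(g,cv2.RETR_EXTERNAL,cv2.CHAIN_APPROX_NONE)[0],-1,(255,0,255),1)
v=np.hstack([cv2.resize(im["top"][130:260,80:290],None,fx=1.9,fy=1.9,interpolation=cv2.INTER_NEAREST),np.zeros((247,1,3),np.uint8)])
cv2.imwrite("pics/fit_top.png",cv2.resize(im["top"][130:260,80:290],None,fx=3.7,fy=3.7,interpolation=cv2.INTER_NEAREST)[:,:,::-1])
cv2.imwrite("pics/fit_side.png",cv2.resize(im["side"][160:384,140:320],None,fx=2.6,fy=2.6,interpolation=cv2.INTER_NEAREST)[:,:,::-1])
E
```

```text
top 1164.0 8720.0 1163.0
side 1354.0 11775.0 1423.0
meter ('top', 'side') [ 0.5418 -0.1505 -0.0947] 0.129
meter ('top',) [ 0.5424 -0.1501 -0.0817] 0.119
meter ('side',) [ 0.5399 -0.1508 -0.0734] 0.138
case ('top', 'side') [ 0.4749  0.1096 -0.3104] 0.035
case ('top',) [ 0.4761  0.1088 -0.3136] 0.032
case ('side',) [ 0.4737  0.1111 -0.3081] 0.029
floor ('top', 'side') [ 0.474   0.1093 -0.3094] 0.102
floor ('top',) [ 0.4749  0.1082 -0.3142] 0.107
floor ('side',) [ 0.4726  0.1098 -0.3135] 0.082
```

```bash
ls pics
```

```text
crop1.png
crop2.png
fit_side.png
fit_top.png
side0.png
top0.png
```

View pics/fit_top.png

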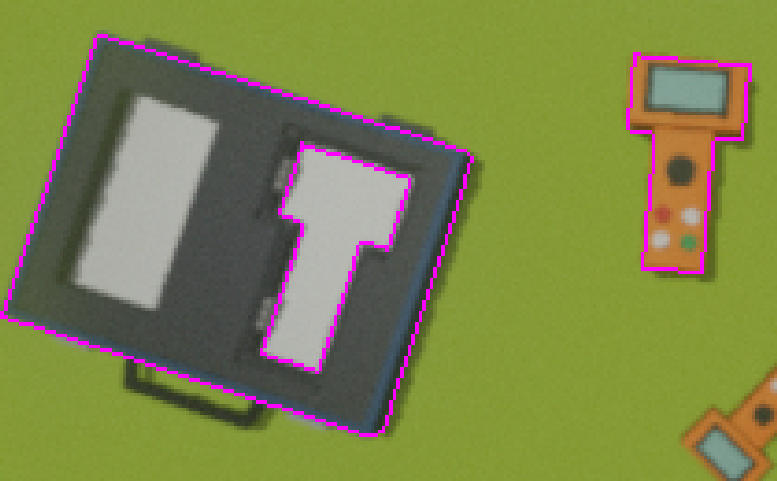

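View pics/fit_side.png

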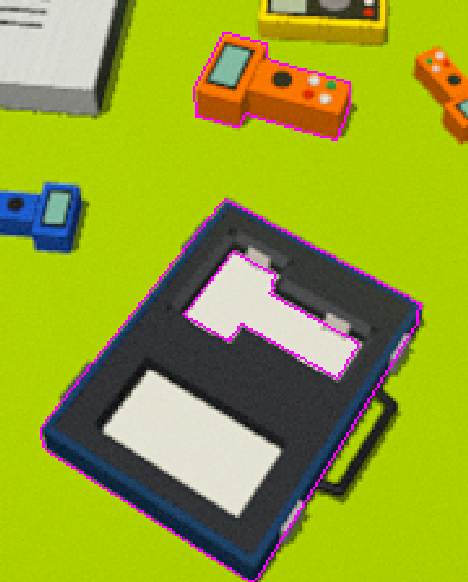

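The candidates in the top view are large orange (265,175), small orange (283,242), pink (355,273) and blue (188,102). The enlarged crop confirms that the large orange one at (265,175) is the signal meter: it is orange, and it is the larger of the two orange ones. The silhouette fits overlay cleanly in both views. They put the meter at about (0.542, -0.150) with yaw -0.085, and the cutout at (0.4745, 0.1095) with yaw -0.311.

First I align the jaws, with a 22° turn about tool z.

```bash
cat > goto.py <<'E'
import sys,numpy as np
from scipy.spatial.transform import Rotation as R
from rig import robot
def delta(x,y,z,jaw):  # jaw = wanted heading of tool x (rad)
    o=robot.get_obs();r=R.from_quat(o["tool_rot"])
    want=R.from_matrix(np.c_[[np.cos(jaw),np.sin(jaw),0],[np.sin(jaw),-np.cos(jaw),0],[0,0,-1]])
    print("t",round(float(o["time"]),2),"pos",np.round(o["position"],4),"f",np.round(o["ft_force"],1),"w",round(float(o["grip_width"]),4))
    print("dp tool cm",np.round(r.inv().apply(np.array([x,y,z])-o["position"])*100,2),"turn deg",np.round(np.degrees((r.inv()*want).as_rotvec()),2))
E
python3 -m creep '{"dp":[[0,0,0],[0,0,0],[0,0,0],[0,0,0]],"turn":[[0,0,7.4],[0,0,7.4],[0,0,7.3],[0,0,0]]}' -0.5
python3 -c "
from goto import *
delta(.542,-.150,.2,-np.pi/2-.085)"
```

```text
time: 1.2
position: [0.1852, -0.5969, 0.2226]
tool_rot: [-0.677, 0.736, -0.0, -0.0]
ft_force: [0.8, -0.2, 0.6]
grip_width: 0.0676
t 1.2 pos [ 0.1852 -0.5969  0.2226] f [ 0.8 -0.2  0.6] w 0.0676
dp tool cm [-47.55 -31.77   2.25] turn deg [ 0.   -0.    0.02]
```

```bash
python3 -m creep '{"dp":[[-3.96,-2.65,0.2],[-3.96,-2.65,0.2],[-3.96,-2.65,0.2],[-3.96,-2.65,0.2],[-3.96,-2.65,0.2],[-3.96,-2.65,0.2],[-3.96,-2.65,0.2],[-3.96,-2.65,0.2],[-3.96,-2.65,0.2],[-3.96,-2.65,0.2],[-3.96,-2.65,0.2],[-3.96,-2.65,0.2],[0,0,0],[0,0,0]],"turn":[[0,0,0],[0,0,0],[0,0,0],[0,0,0],[0,0,0],[0,0,0],[0,0,0],[0,0,0],[0,0,0],[0,0,0],[0,0,0],[0,0,0],[0,0,0],[0,0,0]]}' -0.5
python3 -c "
from goto import *
delta(.542,-.150,.028,-np.pi/2-.085)"
```

```text
time: 2.6
position: [0.5427, -0.1494, 0.1984]
tool_rot: [-0.678, 0.735, 0.0, -0.0]
ft_force: [-1.0, -0.1, 0.4]
grip_width: 0.0655
t 2.6 pos [ 0.5427 -0.1494  0.1984] f [-1.  -0.1  0.4] w 0.0655
dp tool cm [ 0.06  0.05 17.04] turn deg [ 0.03 -0.02  0.3 ]
```

```bash
python3 -m creep '{"dp":[[0.06,0.05,3.5],[0,0,3.5],[0,0,3.5],[0,0,2.5],[0,0,1.5],[0,0,1.3],[0,0,1.2],[0,0,0],[0,0,0]],"turn":[[0,0,0.3],[0,0,0],[0,0,0],[0,0,0],[0,0,0],[0,0,0],[0,0,0],[0,0,0],[0,0,0]]}' -0.5
python3 -c "
from goto import *
delta(.542,-.150,.028,-np.pi/2-.085)
import cv2
for c,a in(('top',(100,240,200,340)),('side',(120,260,170,330))):
    im=robot.camera(c)[a[0]:a[1],a[2]:a[3]];cv2.imwrite('pics/g_%s.png'%c,cv2.resize(im,None,fx=3.5,fy=3.5)[:,:,::-1])
"
```

```text
time: 3.5
position: [0.5419, -0.1514, 0.0288]
tool_rot: [-0.674, 0.738, -0.0, 0.0]
ft_force: [0.3, 0.7, 0.2]
grip_width: 0.0652
t 3.5 pos [ 0.5419 -0.1514  0.0288] f [0.3 0.7 0.2] w 0.0652
dp tool cm [-0.14  0.01  0.08] turn deg [-0.03 -0.01 -0.31]
```

View pics/g_side.png

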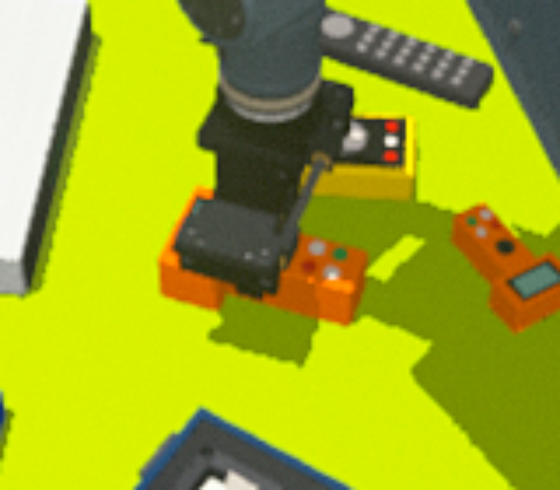

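The side view shows the jaws straddling the grip behind the head, around crop pixel (240,240), clear of the multimeter. Next I close the jaws.

```bash
python3 -m creep '{"dp":[[0,0,0],[0,0,0],[0,0,0],[0,0,0],[0,0,0],[0,0,0],[0,0,0]],"turn":[[0,0,0],[0,0,0],[0,0,0],[0,0,0],[0,0,0],[0,0,0],[0,0,0]]}' 1 50
python3 -m creep '{"dp":[[0,0,-1],[0,0,-2],[0,0,-3],[0,0,-3],[0,0,-3],[0,0,-2],[0,0,0],[0,0,0]],"turn":[[0,0,0],[0,0,0],[0,0,0],[0,0,0],[0,0,0],[0,0,0],[0,0,0],[0,0,0]]}'
python3 - <<'E'
from goto import *
from fit import *
K={c:robot.calibration(c) for c in("top","side")}
delta(.4745,.1095,.17,-np.pi/2-.311)
for c in K:
    im=robot.camera(c); cv2.imwrite(f"pics/l_{c}.png",im[:,:,::-1])
    k=K[c];R_=cv2.Rodrigues(np.array(k["rvec"]))[0];t=np.array(k["tvec"])
    for d in robot.tip_of("signal_meter",c):
        print(c,round(d["confidence"],2),np.round(R_.T@(np.array(d["point"])-t),3))
E
```

```text
time: 4.3
position: [0.542, -0.1509, 0.0288]
tool_rot: [-0.675, 0.738, -0.0, 0.0]
ft_force: [-0.0, 1.3, 4.8]
grip_width: 0.0436
time: 5.1
position: [0.5412, -0.1507, 0.1682]
tool_rot: [-0.675, 0.738, 0.0, -0.0]
ft_force: [-0.6, 1.0, -2.6]
grip_width: 0.0438
t 5.1 pos [ 0.5412 -0.1507  0.1682] f [-0.6  1.  -2.6] w 0.0438
dp tool cm [-25.32   8.99  -0.17] turn deg [ 0.04  0.   12.65]
top 0.92 [ 0.545 -0.153  0.14 ]
top 0.84 [ 0.746  0.059 -0.003]
top 0.66 [ 0.279 -0.386 -0.003]
top 0.64 [ 0.366 -0.207 -0.002]
side 0.87 [ 0.541 -0.149  0.138]
side 0.81 [ 0.277 -0.394 -0.   ]
side 0.63 [ 0.744  0.058 -0.   ]
side 0.62 [ 0.364 -0.204  0.003]
```

View pics/l_side.png

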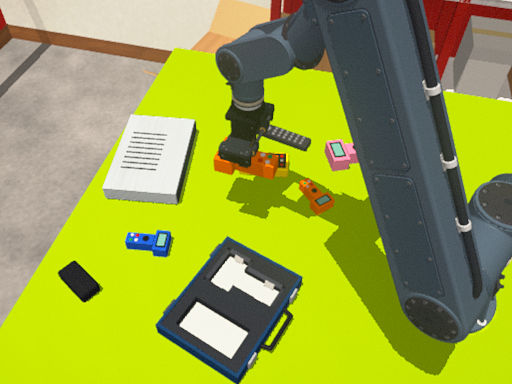

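View pics/l_top.png

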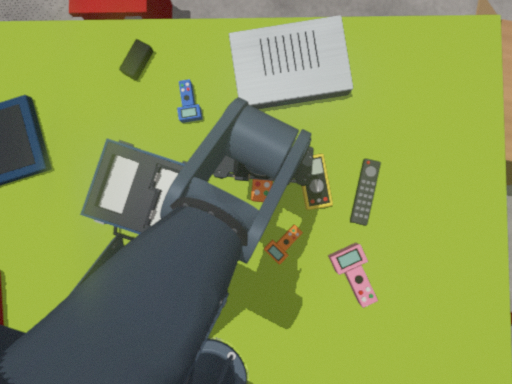

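```bash
python3 -m creep '{"dp":[[0,0,0],[0,0,0],[0,0,0]],"turn":[[0,0,6.3],[0,0,6.3],[0,0,0]]}'
python3 -c "
from goto import *
delta(.4745,.1095,.15,-np.pi/2-.311)"
```

```text
time: 5.6
position: [0.5412, -0.1507, 0.1674]
tool_rot: [-0.589, 0.808, 0.001, -0.001]
ft_force: [-0.0, -0.4, -3.1]
grip_width: 0.0439
t 5.6 pos [ 0.5412 -0.1507  0.1674] f [-0.  -0.4 -3.1] w 0.0439
dp tool cm [-22.74  14.29   1.78] turn deg [0.13 0.02 0.06]
```

```bash
python3 -m creep '{"dp":[[-1.5,0.9,0],[-2.5,1.6,0],[-3,1.9,0.2],[-3,1.9,0.3],[-3,1.9,0.3],[-3,1.9,0.3],[-3,1.9,0.3],[-2.3,1.4,0.3],[-1.4,0.9,0],[0,0,0],[0,0,0],[0,0,0]],"turn":[[0,0,0],[0,0,0],[0,0,0],[0,0,0],[0,0,0],[0,0,0],[0,0,0],[0,0,0],[0,0,0],[0,0,0],[0,0,0],[0,0,0]]}'
python3 - <<'E'
from goto import *
from fit import *
delta(.4745,.1095,.080,-np.pi/2-.311)
K={c:robot.calibration(c) for c in("top","side")}
for c in K:
    im=robot.camera(c); cv2.imwrite(f"pics/h_{c}.png",cv2.resize(im[120:330,100:340],None,fx=2.5,fy=2.5)[:,:,::-1])
    k=K[c];R_=cv2.Rodrigues(np.array(k["rvec"]))[0];t=np.array(k["tvec"])
    d=robot.tip_of("signal_meter",c)
    for d in d: print(c,round(d["confidence"],2),np.round(R_.T@(np.array(d["point"])-t),3))
E
```

```text
time: 6.8
position: [0.4751, 0.1085, 0.1516]
tool_rot: [-0.59, 0.808, -0.0, 0.0]
ft_force: [-0.1, 0.2, -1.2]
grip_width: 0.0436
t 6.8 pos [0.4751 0.1085 0.1516] f [-0.1  0.2 -1.2] w 0.0436
dp tool cm [-0.08  0.09  7.16] turn deg [-0.03 -0.    0.07]
top 0.9 [ 0.746  0.057 -0.002]
top 0.78 [ 0.364 -0.205 -0.003]
top 0.7 [0.476 0.107 0.126]
top 0.56 [ 0.278 -0.385  0.   ]
side 0.93 [0.744 0.056 0.004]
side 0.92 [ 0.278 -0.394 -0.001]
side 0.88 [ 0.365 -0.204  0.002]
side 0.73 [0.476 0.11  0.124]
```

View pics/h_side.png

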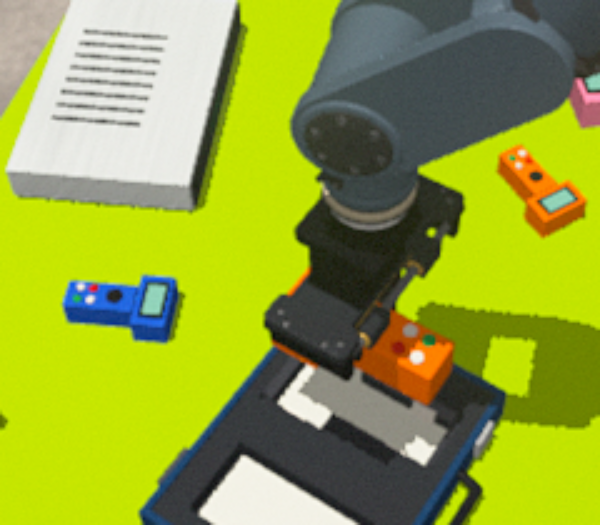

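The side view shows the meter held level over the T cutout, head towards the cutout's head end, at about crop pixel (370,340). I lower it to just above the mouth, then on slowly.

```bash
python3 -m creep '{"dp":[[-0.08,0.09,2],[0,0,2],[0,0,1.5],[0,0,1],[0,0,0.5],[0,0,0.5],[0,0,0],[0,0,0]],"turn":[[0,0,0],[0,0,0],[0,0,0],[0,0,0],[0,0,0],[0,0,0],[0,0,0],[0,0,0]]}'
python3 -c "
from goto import *
delta(.4745,.1095,.055,-np.pi/2-.311)"
python3 -m creep '{"dp":[[0,0,0.4],[0,0,0.4],[0,0,0.4],[0,0,0.4],[0,0,0.2],[0,0,0],[0,0,0]],"turn":[[0,0,0],[0,0,0],[0,0,0],[0,0,0],[0,0,0],[0,0,0],[0,0,0]]}'
python3 -c "
from goto import *
delta(.4745,.1095,.0428,-np.pi/2-.311)"
```

```text
time: 7.8
position: [0.4747, 0.1099, 0.0769]
tool_rot: [-0.589, 0.808, -0.0, 0.0]
ft_force: [0.3, -0.7, -2.1]
grip_width: 0.0436
t 7.8 pos [0.4747 0.1099 0.0769] f [ 0.3 -0.7 -2.1] w 0.0436
dp tool cm [0.04 0.01 2.19] turn deg [-0.05  0.02  0.05]
time: 8.5
position: [0.4743, 0.1099, 0.0585]
tool_rot: [-0.589, 0.808, 0.0, -0.0]
ft_force: [-1.1, -0.3, -2.7]
grip_width: 0.0438
t 8.5 pos [0.4743 0.1099 0.0585] f [-1.1 -0.3 -2.7] w 0.0438
dp tool cm [ 0.03 -0.03  1.57] turn deg [ 0.01 -0.    0.05]
```

The underside is already inside the mouth without side load, so I keep lowering and press.

```bash
python3 -m creep '{"dp":[[0,0,0.3],[0,0,0.3],[0,0,0.2],[0,0,0]],"turn":[[0,0,0],[0,0,0],[0,0,0],[0,0,0]]}'
python3 -m creep '{"dp":[[0,0,0.2],[0,0,0.2],[0,0,0],[0,0,0]],"turn":[[0,0,0],[0,0,0],[0,0,0],[0,0,0]]}'
```

```text
time: 8.9
position: [0.4746, 0.1094, 0.0509]
tool_rot: [-0.589, 0.808, -0.0, 0.0]
ft_force: [-0.2, -2.8, 3.5]
grip_width: 0.044
time: 9.3
position: [0.4749, 0.1098, 0.0475]
tool_rot: [-0.589, 0.808, -0.001, 0.001]
ft_force: [-1.2, -2.3, 8.1]
grip_width: 0.0438
```

```bash
python3 -m creep '{"dp":[[0,0,0.2],[0,0,0.1],[0,0,0],[0,0,0]],"turn":[[0,0,0],[0,0,0],[0,0,0],[0,0,0]]}'; python3 -c "
from goto import *
delta(.4745,.1095,.0428,-np.pi/2-.311)"
```

```text
time: 9.7
position: [0.4752, 0.1097, 0.0442]
tool_rot: [-0.589, 0.808, -0.001, 0.001]
ft_force: [-0.4, -2.8, 5.9]
grip_width: 0.0437
t 9.7 pos [0.4752 0.1097 0.0442] f [-0.4 -2.8  5.9] w 0.0437
dp tool cm [0.04 0.06 0.14] turn deg [-0.12  0.03  0.05]
```

```bash
python3 -m creep '{"dp":[[0,0,0.1],[0,0,0.1],[0,0,0],[0,0,0]],"turn":[[0,0,0],[0,0,0],[0,0,0],[0,0,0]]}'; python3 -m creep '{"dp":[[0,0,0.1],[0,0,0],[0,0,0]],"turn":[[0,0,0],[0,0,0],[0,0,0]]}'
```

```text
time: 10.1
position: [0.4752, 0.1097, 0.0428]
tool_rot: [-0.589, 0.808, -0.001, 0.001]
ft_force: [-1.5, -2.8, 11.7]
grip_width: 0.0437
time: 10.4
position: [0.4752, 0.1097, 0.0428]
tool_rot: [-0.589, 0.808, -0.001, 0.001]
ft_force: [-2.9, -2.5, 20.4]
grip_width: 0.0438
```

The TCP stopped at 0.0428 while the force rose to 20 N, so the underside is at 0.014, on the floor. I ease off, open and lift.

```bash
python3 -m creep '{"dp":[[0,0,-0.1],[0,0,0],[0,0,0],[0,0,0],[0,0,0],[0,0,0]],"turn":[[0,0,0],[0,0,0],[0,0,0],[0,0,0],[0,0,0],[0,0,0]]}' -0.5
python3 -m creep '{"dp":[[0,0,-0.5],[0,0,-1],[0,0,-2],[0,0,-3],[0,0,-3],[0,0,-3],[0,0,-3],[0,0,0]],"turn":[[0,0,0],[0,0,0],[0,0,0],[0,0,0],[0,0,0],[0,0,0],[0,0,0],[0,0,0]]}'
python3 -c "
from goto import *
delta(.4745,-.20,.22,-np.pi/2-.311)"
```

```text
time: 11.0
position: [0.4741, 0.11, 0.0413]
tool_rot: [-0.589, 0.808, 0.0, -0.0]
ft_force: [0.8, 0.1, 0.9]
grip_width: 0.0645
time: 11.8
position: [0.4771, 0.11, 0.2012]
tool_rot: [-0.59, 0.808, -0.003, 0.004]
ft_force: [0.2, 0.4, 0.2]
grip_width: 0.0651
t 11.8 pos [0.4771 0.11   0.2012] f [0.2 0.4 0.2] w 0.0651
dp tool cm [29.6  -9.22 -1.89] turn deg [-0.56  0.18  0.07]
```

```bash
python3 -m creep '{"dp":[[2,-0.6,-0.2],[3.5,-1.1,-0.3],[4,-1.2,-0.3],[4,-1.2,-0.3],[4,-1.2,-0.3],[4,-1.2,-0.3],[4,-1.2,0],[2.5,-0.8,0],[0,0,0],[0,0,0]],"turn":[[0,0,0],[0,0,0],[0,0,0],[0,0,0],[0,0,0],[0,0,0],[0,0,0],[0,0,0],[0,0,0],[0,0,0]]}'
python3 - <<'E'
from fit import *
K={c:robot.calibration(c) for c in("top","side")}
def filled(m):
    o=np.zeros(m.shape,np.uint8);cv2.drawContours(o,cv2.findContours(m.astype(np.uint8),cv2.RETR_EXTERNAL,cv2.CHAIN_APPROX_NONE)[0],-1,1,-1);return o
for c,a,uv in(("top",(130,260,70,230),(170,198)),("side",(200,384,140,320),(247,270))):
    im=robot.camera(c).copy(); k=K[c];R_=cv2.Rodrigues(np.array(k["rvec"]))[0];t=np.array(k["tvec"])
    for n in("signal_meter","multimeter","remote"):
        for d in robot.tip_of(n,c): print(c,n,round(d["confidence"],2),np.round(R_.T@(np.array(d["point"])-t),3))
    cv2.imwrite(f"pics/f_{c}.png",cv2.resize(im[a[0]:a[1],a[2]:a[3]],None,fx=3.2,fy=3.2)[:,:,::-1])
    h=hsv(im).astype(int); m=filled(comp((h[...,0]<18)&(h[...,1]>140)&(h[...,2]>60),uv)).astype(np.float32)
    # visible part: above insert (38 mm); compare top heights
    for z1 in(.056,.060,.064,.068):
        print(c,z1,np.round(fit(lambda p,k:prism([G,H],.038,z1,p,k),[(m,k)],(.4745,.1095,-.311),.006),4) if 0 else [np.round(v,4) for v in fit(lambda p,k:prism([G,H],.038,z1,p,k),[(m,k)],(.4745,.1095,-.311),.006)])
E
```

```text
time: 12.8
position: [0.469, -0.1825, 0.2131]
tool_rot: [-0.589, 0.808, 0.001, -0.0]
ft_force: [0.1, 0.9, -0.4]
grip_width: 0.0652
top signal_meter 0.95 [0.474 0.105 0.014]
top signal_meter 0.86 [ 0.363 -0.206  0.002]
top signal_meter 0.76 [ 0.745  0.06  -0.003]
top signal_meter 0.65 [ 0.277 -0.39  -0.002]
top multimeter 0.98 [ 0.525 -0.284 -0.001]
top remote 0.78 [ 0.497 -0.418 -0.003]
top 0.056 [array([ 0.4755,  0.1096, -0.3144]), np.float64(0.0713)]
top 0.06 [array([ 0.4753,  0.108 , -0.3078]), np.float64(0.0568)]
top 0.064 [array([ 0.4754,  0.1075, -0.308 ]), np.float64(0.0495)]
top 0.068 [array([ 0.4756,  0.1064, -0.3047]), np.float64(0.0491)]
side signal_meter 0.94 [ 0.277 -0.393 -0.   ]
side signal_meter 0.79 [0.744 0.058 0.   ]
side signal_meter 0.66 [0.473 0.111 0.015]
side signal_meter 0.6 [ 0.363 -0.206  0.004]
side multimeter 0.83 [ 0.524 -0.283 -0.   ]
side remote 0.68 [ 0.498 -0.423 -0.003]
side 0.056 [array([ 0.4735,  0.1127, -0.307 ]), np.float64(0.1302)]
side 0.06 [array([ 0.4726,  0.1148, -0.2981]), np.float64(0.097)]
side 0.064 [array([ 0.4726,  0.1151, -0.3099]), np.float64(0.0665)]
side 0.068 [array([ 0.4714,  0.1165, -0.3079]), np.float64(0.0412)]
```

View pics/f_side.png

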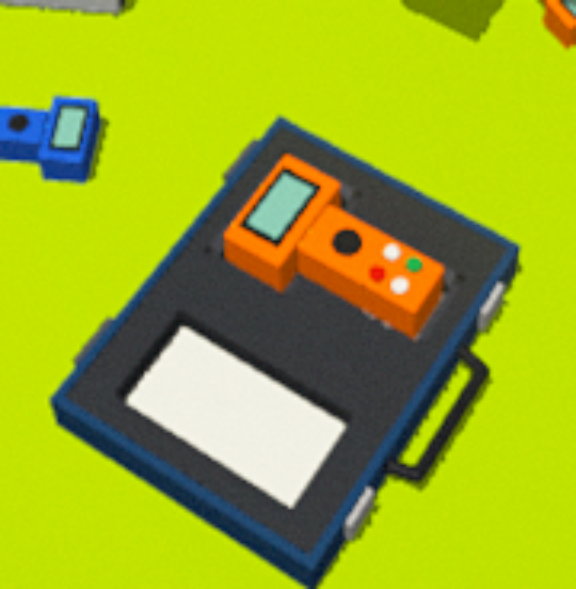

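View pics/f_top.png

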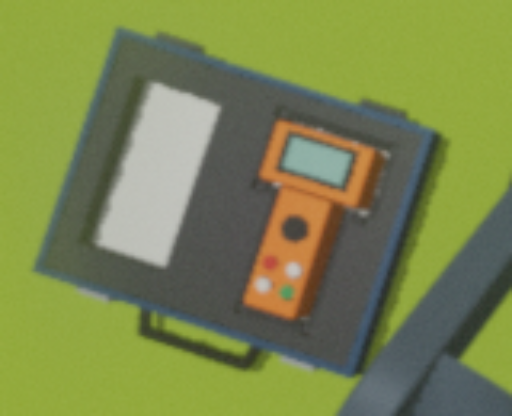

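Both views show the meter in the T cutout, screen up and level. I check its height by triangulating the screen and knob, and calibrate that on the first pictures, where the meter's top was at 46 mm.

Run:
```python
from fit import *
K={c:robot.calibration(c) for c in("top","side")}
P={}
for c in K:
    k=K[c];R_=cv2.Rodrigues(np.array(k["rvec"]))[0]
    P[c]=np.array([[k["fx"],0,k["cx"]],[0,k["fy"],k["cy"]],[0,0,1.]])@np.c_[R_,np.array(k["tvec"])]
old={c:cv2.imread(f"pics/{c}0.png")[:,:,::-1].copy() for c in K}
new={c:robot.camera(c) for c in K}
for nm,ims,p,zt in(("old",old,(.542,-.1503,-.085),.046),("new",new,(.4745,.1095,-.311),.060)):
    for feat,xl in(("screen",.05),("knob",.005)):
        uv={}
        for c in K:
            h=hsv(np.ascontiguousarray(ims[c])).astype(int)
            g=proj(place([(xl,0)],zt,p),K[c])[0]
            if feat=="screen": m=(h[...,0]>60)&(h[...,0]<110)&(h[...,2]>90)
            else: m=(h[...,2]<110)|(h[...,1]<70)
            yy,xx=np.mgrid[:384,:512]
            m=m&(np.hypot(xx-g[0],yy-g[1])<(16 if feat=="screen" else 8))
            w=m.astype(float)
            uv[c]=np.array([(xx*w).sum(),(yy*w).sum()])/w.sum()
            print(nm,feat,c,int(w.sum()),np.round(uv[c],1),np.round(g,1),end=" ")
        X=cv2.triangulatePoints(P["top"],P["side"],uv["top"],uv["side"])[:,0];print("->",np.round(X[:3]/X[3],4))
```

```text
old screen top 216 [265.2 153.7] [265.2 154.7] old screen side 159 [227.7 184.6] [228.  184.5] -> [ 0.5934 -0.1546  0.0453]
old knob top 43 [263.3 175.6] [263.8 171.9] old knob side 32 [247.9 189.9] [243.7 188.8] -> [ 0.5359 -0.1496  0.0462]
new screen top 225 [168.5 179.9] [168.5 181.2] new screen side 232 [227. 264.] [227.6 264.1] -> [0.5242 0.094  0.0597]
new knob top 43 [161.7 201. ] [162.9 197.9] new knob side 47 [247.7 275. ] [243.8 273.2] -> [0.47   0.1107 0.0603]
```

The top is now at 0.060 in both features, against 0.046 before. The meter is fully home, so I hand in.

```bash
python3 -c "
from rig import robot
print(robot.get_obs()['time'],robot.hand_in())"
```

```text
the job is handed in; nothing more can be done
13.3 None
```

The orange signal meter is packed screen up in the T cutout and sits on its floor. I handed the job in at 13.3 s of the 32 s; the hand-in gives no verdict.

**What I did:** I gripped the larger orange meter across its grip and lowered it into the cutout. I pressed it past the clips while still holding it, until it stopped on the floor at about 20 N. Then I released it and backed the arm well clear.

**Last checks:**
- **Height:** the screen and knob, located from both cameras, put the meter's top at 59.7 and 60.3 mm, against about 60 mm when fully home. The same check on the first pictures gave 45.3 and 46.2 mm, against a true 46 mm.
- **Position:** the position networks put the meter's origin within about 5 mm of the cutout's centre, and the outline fit to the top view puts it within about 3 mm. The yaw agrees within about 1°.
- **Bystanders:** the multimeter and remote measured within about 4 mm of their starting positions, which is the networks' accuracy.

**One check disagreed:** fitting outlines with an assumed top height favoured 64–68 mm and, in the side view, drifted up to 7 mm sideways. I discounted it, because the fit assumes nothing shows below the rim, and the bevelled mouth exposes more of the meter's sides than that.

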